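# Secure a painted panel with a square key

## Robot

A 6-joint arm with a two-finger parallel gripper is mounted at the origin on the work surface. World frame = base frame: x ahead of the robot, y to its left, z up, the work surface at z = 0. Lengths are in m, angles in degrees, forces in N, time in s.
With the tool pointing down it reaches from about 0.3 to 0.825 m from the base axis. Payload 5.4 kg.
Tool frame: the origin (TCP) lies on the centre line of the jaws, within the pads' length; the fingertips stand 8 mm ahead of it and the grasp point (between the pads) lies 11 mm behind it (ctrl.tcp_to_tips is the distance from the TCP to the fingertips, in m); z points along the fingers, y is the line along which they close (so a half turn about z gives the same grasp; the last joint's range is limited). The gripper opens to 92 mm and grips with 3 to 60 N. Pads are 20 mm wide; open, the fingers measure 128 mm over their backs; the gripper's body (75 mm by 189 mm) begins 69 mm behind the grasp point.
Start: joints at [-75.464, 9.076, 91.501, -0, 79.423, -12.038], TCP at [0.257, -0.514, 0.223] pointing down, gripper open.
Joint ranges: [-166.64, 166.64], [-54.1, 131.32], [10.49, 154.53], [-73.88, 253.88], [9.74, 151.15], [-171.62, 171.62]. Speed limits (degrees/s): [147.25, 147.25, 180, 180, 180, 180].

## Interface

Orientations are given as a 3x3 rotation matrix whose columns are the frame's x, y, z axes.
In Python, from plant import ctrl, jaws, planner, get_state, eyes gives the robot as it stands. The module is installed in compiled form; this text tells all that it offers. Calls block until the motion is done:
- ctrl.move_pose(position, orientation): joint-space move of the TCP to a pose.
- ctrl.move_l(position, rot=None, speed=0.15, until_force=None): straight line of the TCP; rot=None keeps the orientation; speed is the mean speed in m/s. With until_force (N) it stops when the force on the tool has changed by that much, and returns True; else False.
- ctrl.move_j(angles): joint-space move.
- jaws.gripper_to(opening): opening from 0.0 (shut) to 1.0 (fully open); the grip force is fixed at half the most; returns when the fingers have stopped.
- ctrl.dwell(seconds).
- planner.inverse_kinematics(position, orientation): joint angles nearest the present ones, or None.
- get_state(): the state.
- eyes.grab_frame(name): name is "side" or "top" or "wrist"; returns a dict with "pixels" (384x512x3 uint8, red, green, blue), "fx", "fy", "cx", "cy" (pixels), "dist_coeffs" ([k1, k2, p1, p2, k3] as OpenCV has them; the pictures are not rectified), "extrinsics" (4x4, takes a point from camera to world coordinates). Camera axes: x right, y down, z forward; pixel columns grow to the right and rows downward; lengths in m; the calibration is good to about 2 mm. A picture is of the moment at which its call begins. There is no depth.
A pose or a line that the arm cannot do raises ctrl.MotionError and nothing moves.
- ctrl.hand_in(): hands the job in; it is judged then, once.
Trained networks look in the newest picture that a camera, given by its name, has taken for a name from the list of things; names that differ only in an ending like _2 or _b are one class to them, and where a whole thing is asked for, a point or a joint stands for the part that bears it (a point fixed in the world has none). Each returns a list of dicts, best first, with "p" (0 to 1); they miss things now and then, are a little off and sometimes report something else, mostly with a low value. They report only what shows in the picture. A call takes as long as a camera call. They do not tell look-alikes from the thing itself.
- eyes.recognise(camera, target): "location" ([row, column] as shares, 0 to 1, of the picture: columns of its width, rows of its height, amid what is visible of it).
- eyes.trace(camera, target): "mask" (384x512 bool, what is visible of it) and "location" ([row, column] as shares, 0 to 1, of the picture: columns of its width, rows of its height, amid what is visible of it).
- eyes.landmark_of(camera, target): "location" ([row, column] as shares, 0 to 1, of the picture: columns of its width, rows of its height: a listed point, or the origin of a listed thing).
The state is a dict: "t": time; "joint_pos": joint angles; "qvel": joint speeds; "joint_efforts": joint torques, N m; "ee_pos": TCP position; "eef_rot": TCP orientation; "wrist_force": force on the tool from outside, world axes, zero at the start; "moment": the same for the moment, N m; "finger_gap": opening from 0.0 (shut) to 1.0 (fully open); "grip_force": force on a finger pad.
Only numpy, scipy, OpenCV 4.12 (cv2) and the standard library are available. Lean on these libraries where they do the work, as an engineer would, in place of code of your own. Each camera call takes 0.05 s, during which the arm holds its last target. There are 200 camera calls.

## Task

Secure the painted panel in its jig: take the green square key from its sloping rest, stand it upright and fully home in the square recess of the brass screw, and let go so that it stands there by itself. Then take a fresh hold of the key and turn the screw clockwise (seen from above) to its stop, so that the red keeper bar lies over the panel, and leave the key standing home in the screw. Turn the screw only with the key, not with the fingers on the brass or the red bar, and leave the panel, jar, dropper bottle, dish and brush where they are.

Things in the scene. Friction and masses are not known exactly. Their poses are not given: they have to be found in the camera images.
- key: Steel key with green handle, 120 g. x axis: along the key, handle to tip; origin on the axis at the collar's front face. Handle 28 x 28 mm square, x -108 to -28 mm; round shank 14 mm thick; collar 28 x 28 mm, x -6 to 0; tip 14 x 14 mm, 17.5 mm long (last 3.5 mm 10.5 mm wide). All flats are parallel to its y and z: any quarter turn fits the recess.
- key_grip (a point): Point on the axis in the green handle, 30 mm from the butt (78 mm behind the collar's front face); axes as key. At the start the key lies on the rest, y axis level, tip 20 degrees below level and away from the robot; the rear 42 mm of the handle overhangs free. Lift it about 40 mm to clear the rest.
- key_collar (a point): The same point and axes as key: on the key axis, at the front face of the collar (the face on the tip side).
- rest: Fixed pale wooden rest, foot 120 x 60 mm, 65 mm high at its robot side, with a channel sloping 20 degrees down along its x axis; two cheeks 34 mm apart hold the key's collar. Origin on the underside, 15 mm behind the foot's centre.
- jig: Fixed grey board 160 (x) x 220 (y) x 15 mm, origin in the middle of its underside. The screw's vertical axis stands at x = 0, y = +50 mm; the panel's nest is centred at x = 0, y = -52 mm, with black fences 6 mm high.
- recess (a point): Centre of the mouth of the square recess in the flat top of the 36 mm square brass screw head, 66 mm above the table. Recess 15.5 x 15.5 mm, 20 mm deep, 3 mm chamfer at the mouth, sides parallel to this point's x and y; z up, x along the red bar. When the key is fully home its collar lies flat on the head: key's origin is at this point.
- screw (a joint): Turn of the captive screw with its keeper bar, rad, growing clockwise seen from above. 0 and 1.5 are the stops; at 1.5 the bar lies over the panel, pointing along the jig's -y. It starts between 0.15 and 0.45. It has a steady friction of 0.1 N m and stays where it is left. The key has about 6 degrees of play in the recess.
- keeper: Brass screw head, flange (50 mm across) and red keeper bar (16 mm wide, 8 mm thick, reaching 75 mm from the axis, its underside 31 mm above the table), all turning together; origin on the screw axis, 30 mm above the table, x along the bar. Must not be touched by the fingers.
- panel: Loose painted wooden panel 110 x 80 x 14 mm with coloured stripes, in the jig's nest; origin in the middle of its underside. Leave alone.
- jar: White plastic jar, 56 mm across, 65 mm high, origin under its centre. Leave alone.
- dropper: Amber dropper bottle with a black bulb, 32 mm across, 90 mm high, origin under its centre. Leave alone.
- dish: White ceramic bowl, 90 mm across, 30 mm high, origin under its centre. Leave alone.
- brush: Brush 170 mm long lying on the table, origin under its middle. Leave alone.
Things that resemble listed ones, but are neither listed nor needed, are in the scene too. Of the things like the rest, leave any that is orange or purple; of the rest the smaller one is meant.

How it is judged (in metres and radians):
On the way, in this order (a step that is already met when the one before it is completed fails the run):
1. the key stands fully home in the recess, let go by the fingers, before the screw is turned (screw below 0.8 rad) (horizontal distance between key_collar and recess below 0.003 m and z of key_collar in the frame of recess between -0.004 and 0.003 m and angle between the x axis of key and the z axis of recess, either way round below 0.07 rad and contact force between the fingers and key below 0.1 N and value of joint screw below 0.8 rad), for 0.3 s.
2. the screw is being turned past 0.9 rad with the key home in the recess and held in the fingers (horizontal distance between key_collar and recess below 0.003 m and z of key_collar in the frame of recess between -0.004 and 0.003 m and angle between the x axis of key and the z axis of recess, either way round below 0.07 rad and value of joint screw above 0.9 rad and contact force between the fingers and key above 0.5 N), for 0.05 s.
At the end, for the whole second after the job is handed in: Screw past 1.35 rad (stop at 1.5), keeper bar over the panel; key standing in the recess by itself, upright within 0.07 rad, its collar within 3 mm of the head and its centre, let go and at rest; panel within 10 mm of its start (horizontal distance between key_collar and recess below 0.003 m and z of key_collar in the frame of recess between -0.004 and 0.003 m and angle between the x axis of key and the z axis of recess, either way round below 0.07 rad and contact force between the fingers and key below 0.1 N and value of joint screw above 1.35 rad and velocity of joint screw below 0.05 rad/s and linear speed of key below 0.02 m/s and distance of panel from where it was at the start of the episode below 0.01 m); the robot touches nothing.
It fails at once if the fingers push on the screw head or the keeper bar (over 2 N) (contact force between the fingers and keeper above 2 N).
It fails at once if the panel moves more than 10 mm (distance of panel from where it was at the start of the episode above 0.01 m).
It fails at once if the jar, dropper bottle, dish or brush moves more than 25 mm (distance of any of jar, dropper, dish, brush from where it was at the start of the episode above 0.025 m).
It also fails if it takes over 51 s, if anything falls off the work surface, if the arm or the gripper's body presses on something with over 40 N, if the wrist force passes 120 N, or if a joint passes its speed limit or range.

## Working session

There is one attempt and no reset: what is moved stays moved. The work goes in short steps, each a Python script; the robot and the scene stay as the last script left them, time stands still between calls to the robot, and variables do not carry over. Pictures are saved under pics/ and viewed, at most 10 in all, crops included, and the job is handed in when it is done.

```bash
mkdir -p pics
python3 - <<'E'
from plant import ctrl, jaws, planner, get_state, eyes
import cv2, numpy as np
for c in ["side","top"]:
    f=eyes.grab_frame(c); cv2.imwrite(f"pics/{c}0.png",cv2.cvtColor(f["pixels"],cv2.COLOR_RGB2BGR))
    print(c,f["fx"],f["cx"],f["cy"],f["dist_coeffs"],np.round(f["extrinsics"],3).tolist())
    for t in ["key","key_grip","key_collar","rest","jig","recess","keeper","panel","jar","dropper","dish","brush"]:
        print(t,[(round(d["p"],2),round(d["location"][0]*384),round(d["location"][1]*512)) for d in eyes.landmark_of(c,t)])
print(get_state()["t"])
E
```

```text
side 358.78168100271455 253.27639842923475 187.99858779332368 [-0.07650703  0.          0.          0.          0.        ] [[-0.838, -0.291, 0.461, 0.193], [-0.545, 0.466, -0.697, 0.595], [-0.012, -0.836, -0.549, 0.487], [0.0, 0.0, 0.0, 1.0]]
key [(0.62, 212, 176), (0.3, 170, 203)]
key_grip [(0.88, 209, 205), (0.47, 210, 178)]
key_collar [(0.7, 212, 180)]
rest [(0.94, 238, 197), (0.86, 290, 127), (0.76, 253, 334), (0.56, 297, 232), (0.54, 206, 205)]
jig [(0.9, 158, 303)]
recess [(0.77, 143, 294)]
keeper [(0.77, 156, 293)]
panel [(0.59, 143, 310)]
jar [(0.9, 170, 205), (0.42, 150, 228)]
dropper [(0.73, 151, 233)]
dish [(0.56, 206, 155), (0.4, 170, 204)]
brush [(0.88, 197, 273)]
top 406.52356125524244 258.5888831924886 195.65017054076816 [-0.0716096  0.         0.         0.         0.       ] [[0.01, -0.995, 0.102, 0.453], [-1.0, -0.007, 0.024, 0.045], [-0.023, -0.102, -0.994, 0.907], [0.0, 0.0, 0.0, 1.0]]
key [(0.91, 148, 199)]
key_grip [(0.92, 180, 197)]
key_collar [(0.96, 148, 198), (0.47, 184, 392)]
rest [(0.84, 292, 244), (0.82, 169, 131), (0.72, 170, 202), (0.67, 241, 160)]
jig []
recess [(0.83, 187, 374)]
keeper [(0.77, 185, 372), (0.23, 182, 417)]
panel [(0.55, 182, 412), (0.16, 187, 372)]
jar [(0.62, 106, 298), (0.6, 183, 374), (0.33, 108, 216)]
dropper [(0.83, 101, 356)]
dish [(0.64, 104, 218)]
brush [(0.74, 202, 293)]
1.3
```

View pics/top0.png

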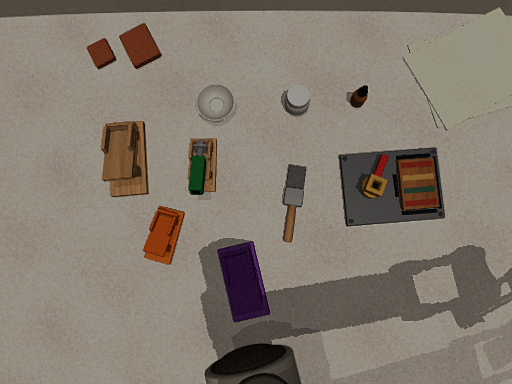

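View pics/side0.png

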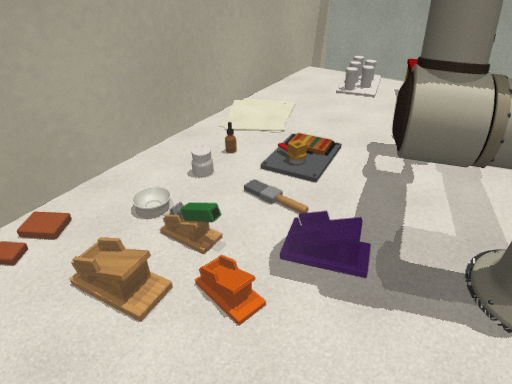

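```bash
cat > h.py <<'E'
from plant import ctrl, jaws, planner, get_state, eyes
import cv2, numpy as np
from scipy.spatial.transform import Rotation as R
def ray(f,uv):
    K=np.array([[f["fx"],0,f["cx"]],[0,f["fy"],f["cy"]],[0,0,1]])
    n=cv2.undistortPoints(np.array([[uv]],float),K,np.array(f["dist_coeffs"]))[0,0]
    E=np.array(f["extrinsics"]); d=E[:3,:3]@np.array([*n,1]); return E[:3,3],d/np.linalg.norm(d)
def onz(f,uv,z):
    o,d=ray(f,uv); return o+d*(z-o[2])/d[2]
def tri(rays):
    A=sum(np.eye(3)-np.outer(d,d) for o,d in rays); b=sum((np.eye(3)-np.outer(d,d))@o for o,d in rays)
    p=np.linalg.solve(A,b); return p,[round(1000*np.linalg.norm((np.eye(3)-np.outer(d,d))@(p-o)),1) for o,d in rays]
def lm(c,t): return [(round(d["p"],2),np.array(d["location"])[::-1]*[512,384]) for d in eyes.landmark_of(c,t)]
def save(f,n): cv2.imwrite(f"pics/{n}.png",cv2.cvtColor(f["pixels"],cv2.COLOR_RGB2BGR))
def down(yaw): return R.from_euler("z",yaw).as_matrix()@np.diag([1.,-1,-1])  # tool x at yaw, z down
E
python3 - <<'E'
from h import *
F={c:eyes.grab_frame(c) for c in("side","top")}
for t in ["key_grip","key_collar","recess","jar","dropper","dish","brush"]:
    L={c:lm(c,t) for c in F}
    if L["side"] and L["top"]:
        p,r=tri([ray(F[c],L[c][0][1]) for c in F]); print(t,np.round(p,4),r)
f=F["top"]
print("rest",onz(f,(202,170),0)[:2])
fw=eyes.grab_frame("wrist"); E=np.array(fw["extrinsics"]); s=get_state()
T=np.eye(4);T[:3,:3]=s["eef_rot"];T[:3,3]=s["ee_pos"]; print(np.round(np.linalg.inv(T)@E,3), fw["fx"]); print(np.round(s["eef_rot"],3))
E
```

```text
key_grip [0.5701 0.1917 0.0887] [np.float64(1.5), np.float64(1.5)]
key_collar [0.6449 0.1934 0.0522] [np.float64(3.6), np.float64(3.6)]
recess [ 0.5638 -0.1783  0.0676] [np.float64(1.9), np.float64(1.9)]
jar [ 0.7574 -0.0191  0.005 ] [np.float64(1.0), np.float64(1.0)]
dropper [ 0.7682 -0.1562 -0.005 ] [np.float64(0.0), np.float64(0.0)]
brush [ 0.5246 -0.0024  0.0023] [np.float64(3.4), np.float64(3.4)]
rest [0.60388496 0.19581214]
[[-0.    -0.968 -0.252  0.071]
 [ 1.    -0.    -0.    -0.   ]
 [ 0.    -0.252  0.968 -0.163]
 [ 0.     0.     0.     1.   ]] 284.4610646563064
[[ 0.894  0.447  0.   ]
 [ 0.447 -0.894 -0.   ]
 [ 0.     0.    -1.   ]]
```

Run:
```python
from h import *
rec=np.array([.5638,-.1783,.0]); key=np.array([.607,.1925,.0])
print(get_state()["t"])
def go(p,yaw):
    ctrl.move_pose(p,down(yaw))
for n,(b,z,yaws,ts) in {"rec":(rec,.21,(-1.2,1.5),[("recess",.066)]),"key":(key,.23,(1.57,-0.4),[("key_grip",.0887),("key_collar",.06)])}.items():
    for i,y in enumerate(yaws):
        try: go([b[0],b[1],z],y)
        except ctrl.MotionError as e: print(n,y,e); continue
        f=eyes.grab_frame("wrist"); save(f,f"w_{n}{i}")
        np.save(f"w_{n}{i}.npy",f,allow_pickle=True)
        for t,zz in ts: print(n,y,t,[(p,uv.round(1),onz(f,uv,zz).round(4)) for p,uv in lm("wrist",t)])
        print(get_state()["t"])
a=[cv2.imread(f"pics/w_{n}.png") for n in("rec0","rec1","key0","key1")]
cv2.imwrite("pics/m.png",cv2.resize(np.vstack([np.hstack(a[:2]),np.hstack(a[2:])]),(800,600)))
```

```text
2.15
rec -1.2 recess [(0.7, array([253.9, 175.7]), array([ 0.5647, -0.1771,  0.066 ]))]
4.3667
rec 1.5 recess [(0.96, array([256.3, 179.9]), array([ 0.5642, -0.1837,  0.066 ]))]
6.7667
key 1.57 key_grip [(0.73, array([225.2, 173.9]), array([0.5739, 0.1935, 0.0887]))]
key 1.57 key_collar [(0.94, array([284.4, 168.5]), array([0.6417, 0.1934, 0.06  ]))]
8.3167
key -0.4 key_grip [(0.59, array([265.1, 201.4]), array([0.5751, 0.1943, 0.0887]))]
key -0.4 key_collar [(0.9, array([240.7, 139. ]), array([0.6475, 0.1941, 0.06  ]))]
10.1833
```

View pics/m.png

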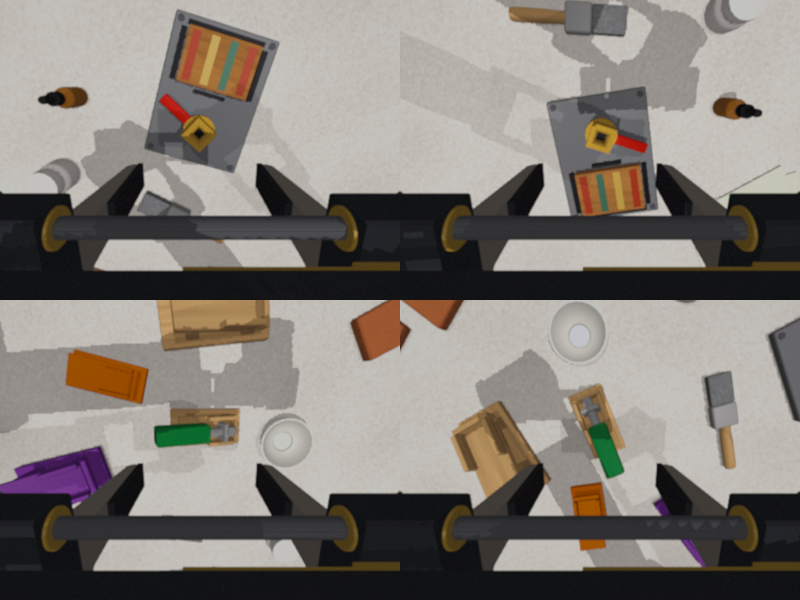

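Run:
```python
from h import *
a=[]
for i,(u,v) in enumerate([(254,172),(256,176)]):
    f=np.load(f"w_rec{i}.npy",allow_pickle=True).item()
    im=cv2.imread(f"pics/w_rec{i}.png"); u0,v0=u-33,v-33
    a.append(cv2.resize(im[v0:v0+66,u0:u0+66],(400,400),interpolation=cv2.INTER_CUBIC))
    hsv=cv2.cvtColor(im,cv2.COLOR_BGR2HSV)
    m=((hsv[...,0]<6)|(hsv[...,0]>174))&(hsv[...,1]>215)&(hsv[...,2]>110)
    n,l,st,c=cv2.connectedComponentsWithStats(m.astype(np.uint8))
    k=[j for j in range(1,n) if st[j,4]>40 and np.hypot(*(c[j]-[u,v]))<50]
    for j in k:
        ys,xs=np.nonzero(l==j)
        P=np.array([onz(f,(x,y),.039)[:2] for x,y in zip(xs,ys)]); w,V=np.linalg.eigh(np.cov(P.T)); d=V[:,1]*np.sign(V[0,1])
        print(i,st[j],P.mean(0).round(4),"bar yaw",np.degrees(np.arctan2(d[1],d[0])).round(1), "end",(P@d).max().round(4),"perp centre offset",P.mean(0)@[-d[1],d[0]])
    for dx,dy in[(0,0),(1,0),(0,1)]:print(onz(f,(u0+33+dx,v0+33+dy),.066).round(4))
cv2.imwrite("pics/c.png",np.hstack(a))
```

```text
0 [206 122  38  36 475] [ 0.6112 -0.1994] bar yaw -22.5 end 0.665 perp centre offset 0.049691336229125666
[ 0.5662 -0.181   0.066 ]
[ 0.5651 -0.1814  0.066 ]
[ 0.5658 -0.18    0.066 ]
1 [276 173  40  22 410] [ 0.6112 -0.1984] bar yaw -22.9 end 0.6639 perp centre offset 0.0547622730493606
[ 0.5642 -0.1792  0.066 ]
[ 0.5653 -0.1793  0.066 ]
[ 0.5641 -0.1804  0.066 ]
```

View pics/c.png

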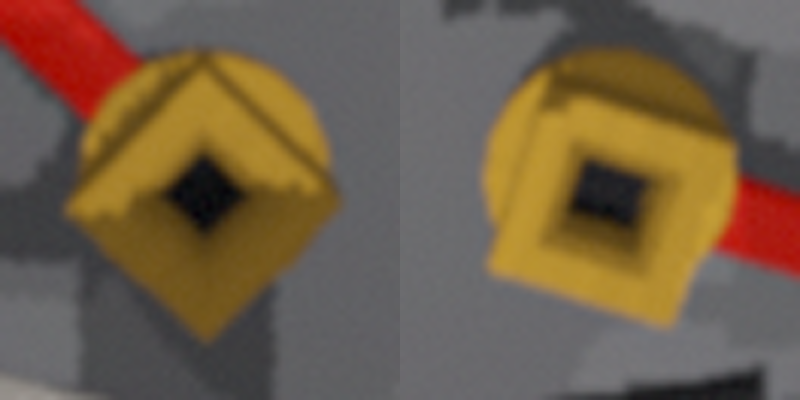

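Run:
```python
from h import *
top=eyes.grab_frame("top"); side=eyes.grab_frame("side")
W=[np.load(f"w_key{i}.npy",allow_pickle=True).item() for i in(0,1)]
px={"key_grip":[(225.2,173.9),(265.1,201.4)],"key_collar":[(284.4,168.5),(240.7,139.)]}
for t in px:
    rs=[ray(f,u) for f,u in zip(W,px[t])]
    for c,f in(("top",top),("side",side)):
        L=lm(c,t)
        if L: rs.append(ray(f,L[0][1])); print(c,L[0])
    print(t,tri(rs[:2]),tri(rs))
a=[]
for i,(u,v) in enumerate([(255,172),(255,172)]):
    im=cv2.imread(f"pics/w_key{i}.png"); a.append(cv2.resize(im[v-60:v+60,u-60:u+60],(400,400),interpolation=cv2.INTER_CUBIC))
    hsv=cv2.cvtColor(im,cv2.COLOR_BGR2HSV); m=(abs(hsv[...,0].astype(int)-70)<15)&(hsv[...,1]>150)
    n,l,st,c=cv2.connectedComponentsWithStats(m.astype(np.uint8)); j=1+st[1:,4].argmax()
    print(i,st[j],cv2.minAreaRect(np.argwhere(l==j)[:,::-1].astype(np.float32)))
cv2.imwrite("pics/k.png",np.hstack(a))
# reachability search
rec=np.array([.5659,-.1801,.066]); g=np.array([.574,.1937,.0887])
for phi in range(0,95,10):   # angle tool z rotated from key x about key y
    out=[]
    def Rt(kR): return kR@R.from_euler("y",90).as_matrix()  # placeholder
    kx=np.array([np.cos(np.radians(20)),0,-np.sin(np.radians(20))]); 
    a0=np.radians(20+phi)
    z=np.array([np.cos(a0),0,-np.sin(a0)])
    for s in(1,-1):
        y=np.array([0,s,0]); M=np.column_stack([np.cross(y,z),y,z]); 
        q=planner.inverse_kinematics(g+.011*z,M); out.append(q is not None)
    # vertical: tool z tilted by phi from down toward heading h
    for yaw in np.radians(-22.7+90*np.arange(4)):
        h=np.array([np.cos(yaw),np.sin(yaw),0]); z=-np.sin(np.radians(phi))*h*-1*-1+np.array([0,0,-np.cos(np.radians(phi))])
        for s in(1,-1):
            y=s*np.cross([0,0,1],h); M=np.column_stack([np.cross(y,z),y,z])
            out.append(planner.inverse_kinematics(rec+[0,0,.078]+.011*z,M) is not None)
    print(phi,out)
```

```text
top (0.62, array([197.6832, 178.5984]))
side (0.85, array([204.4928, 207.5904]))
key_grip (array([0.57452065, 0.19393793, 0.08884338]), [np.float64(0.7), np.float64(0.7)]) (array([0.5726545 , 0.19193593, 0.08425232]), [np.float64(0.9), np.float64(3.0), np.float64(1.8), np.float64(2.1)])
top (0.88, array([199.68  , 147.9168]))
side (0.6, array([178.3808, 210.0096]))
key_collar (array([0.6447245 , 0.1933416 , 0.05300927]), [np.float64(2.7), np.float64(2.7)]) (array([0.64393272, 0.19292928, 0.05169679]), [np.float64(1.9), np.float64(3.6), np.float64(0.7), np.float64(1.7)])
0 [ 198  159   71   29 1703] ((233.66763305664062, 172.17942810058594), (25.309844970703125, 70.0239028930664), 85.60128784179688)
1 [ 242  157   44   70 1517] ((263.1927795410156, 191.81298828125), (68.25265502929688, 22.75722885131836), 68.80594635009766)
0 [True, True, True, True, False, True, True, True, True, False]
10 [True, True, True, True, False, True, True, True, True, True]
20 [True, True, True, True, True, True, True, True, True, True]
30 [True, True, True, True, True, True, True, True, True, True]
40 [True, True, True, True, True, True, True, True, True, True]
50 [True, True, True, True, True, True, False, False, True, True]
60 [True, True, True, True, True, True, True, True, True, True]
70 [True, True, True, True, True, True, True, True, True, True]
80 [True, True, False, False, True, True, True, True, True, True]
90 [True, True, False, False, False, False, True, True, True, True]
```

View pics/k.png

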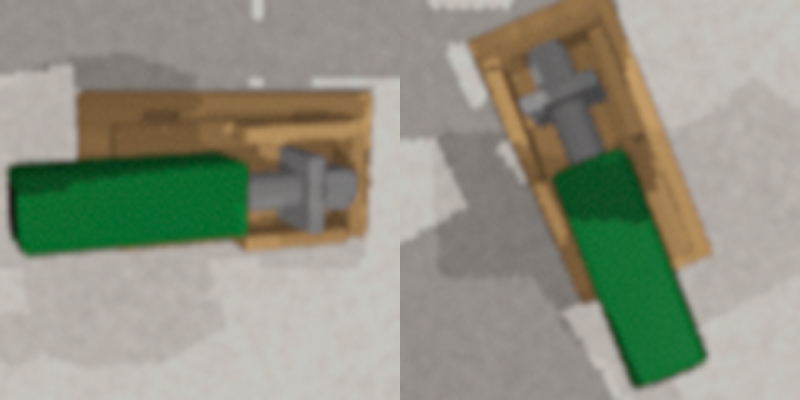

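```bash
cat >> h.py <<'E'
REC=np.array([.5659,-.1801,.066]); BY=np.radians(-22.7); PHI=np.radians(25)
def tool(head,pitch,s):  # tool z: pitch below level along head; y level
    h=np.array([np.cos(head),np.sin(head),0]); z=np.cos(pitch)*h-np.array([0,0,np.sin(pitch)])
    y=s*np.cross([0,0,1],h); return np.column_stack([np.cross(y,z),y,z])
def best(head,pitch,p):
    q={s:planner.inverse_kinematics(p,tool(head,pitch,s)) for s in(1,-1)}
    return q
E
python3 - <<'E'
from h import *
g=np.array([.5674,.1933,.0862]); pit=np.radians(45); z=tool(0,pit,1)[:,2]
V=np.pi/2+PHI  # key vertical: tool z goes past down
for s in(1,-1):
    print(s,np.round(planner.inverse_kinematics(g+.011*z-.1*z,tool(0,pit,s)),1))
    zz=tool(BY,V,s)[:,2]; zz2=tool(BY,np.pi/2-PHI,s)[:,2]
    print(zz,np.round(planner.inverse_kinematics(REC+[0,0,.084]+.011*zz,tool(BY,V,s)),1))
E
```

```text
1 [ 13.9 -16.2 135.7 -31.4  19.  -50. ]
[-0.38988144  0.16309094 -0.90630779] [-28.1  35.7  70.1  -2.3  99.2 -95.3]
-1 [ 13.9 -16.2 135.7 -31.4  19.  130. ]
[-0.38988144  0.16309094 -0.90630779] [-28.1  35.7  70.1  -2.3  99.2  84.7]
```

Run:
```python
from h import *
g=np.array([.5674,.1933,.0862]); M=tool(0,np.radians(45),1); z=M[:,2]; t=g+.011*z
jaws.gripper_to(.65)
ctrl.move_pose(t-.09*z,M)
print(ctrl.move_l(t,speed=.12,until_force=8))
jaws.gripper_to(0.); s=get_state(); print(s["t"],s["finger_gap"]*92,s["grip_force"],s["ee_pos"])
ctrl.move_l(t+[0,0,.07],speed=.1); s=get_state(); print(s["t"],s["finger_gap"]*92,s["grip_force"],s["wrist_force"],s["moment"])
save(eyes.grab_frame("wrist"),"g_w"); save(eyes.grab_frame("side"),"g_s")
a=cv2.imread("pics/g_w.png");b=cv2.imread("pics/g_s.png")[130:290,120:330]
cv2.imwrite("pics/g.png",np.hstack([cv2.resize(a,(400,300)),cv2.resize(b,(394,300))]))
```

```text
Traceback (most recent call last):
plant.MotionError: the arm cannot follow that straight line within its joint ranges
```

Run:
```python
from h import *
g=np.array([.5674,.1933,.0862]); print(get_state()["t"])
for p in(45,50,55,60,65):
    M=tool(0,np.radians(p),1); z=M[:,2]; t=g+.011*z
    print(p,[None if (q:=planner.inverse_kinematics(x,M)) is None else np.round(q).tolist() for x in(t-.09*z,t-.04*z,t,t+[0,0,.07])])
    M=tool(BY,np.radians(p+70),1);z=M[:,2];t=REC+[0,0,.084]+.011*z
    print("  ",[None if (q:=planner.inverse_kinematics(x,M)) is None else np.round(q).tolist() for x in(t+[0,0,.06],t)])
```

```text
13.6
45 [[14.0, -14.0, 135.0, -33.0, 18.0, -48.0], [12.0, -4.0, 131.0, -47.0, 12.0, -35.0], None, [11.0, -5.0, 126.0, -30.0, 16.0, -53.0]]
   [[-28.0, 33.0, 67.0, -2.0, 105.0, -96.0], [-28.0, 36.0, 70.0, -2.0, 99.0, -95.0]]
50 [[13.0, -13.0, 131.0, -20.0, 24.0, -62.0], [12.0, -3.0, 128.0, -25.0, 18.0, -57.0], [11.0, 4.0, 125.0, -32.0, 13.0, -51.0], [11.0, -4.0, 123.0, -18.0, 22.0, -65.0]]
   [[-28.0, 37.0, 63.0, -3.0, 110.0, -96.0], [-28.0, 40.0, 65.0, -3.0, 105.0, -95.0]]
55 [[12.0, -11.0, 127.0, -13.0, 30.0, -69.0], [11.0, -2.0, 124.0, -15.0, 24.0, -67.0], [10.0, 5.0, 122.0, -18.0, 20.0, -65.0], [10.0, -3.0, 120.0, -12.0, 29.0, -71.0]]
   [[-28.0, 41.0, 58.0, -3.0, 116.0, -96.0], [-28.0, 44.0, 61.0, -3.0, 110.0, -95.0]]
60 [[11.0, -8.0, 122.0, -9.0, 37.0, -73.0], [10.0, -0.0, 120.0, -10.0, 31.0, -73.0], [10.0, 6.0, 118.0, -11.0, 26.0, -72.0], [10.0, -1.0, 116.0, -8.0, 35.0, -75.0]]
   [[-28.0, 45.0, 54.0, -4.0, 121.0, -96.0], [-28.0, 48.0, 56.0, -4.0, 116.0, -95.0]]
65 [[10.0, -5.0, 117.0, -6.0, 43.0, -76.0], [10.0, 2.0, 116.0, -7.0, 37.0, -76.0], [9.0, 8.0, 115.0, -7.0, 33.0, -76.0], [9.0, 1.0, 112.0, -6.0, 42.0, -77.0]]
   [[-28.0, 49.0, 49.0, -4.0, 126.0, -96.0], [-28.0, 52.0, 51.0, -4.0, 121.0, -95.0]]
```

```bash
sed -i 's/PHI=np.radians(25)/PHI=np.radians(37)/' h.py
python3 - <<'E'
from h import *
g=np.array([.5674,.1933,.0862]); M=tool(0,np.radians(57),1); z=M[:,2]; t=g+.011*z
ctrl.move_pose(t-.08*z,M)
print(ctrl.move_l(t,speed=.12,until_force=8))
jaws.gripper_to(0.); s=get_state(); print(s["t"],s["finger_gap"]*92,s["grip_force"],s["ee_pos"]-t)
ctrl.move_l(t+[0,0,.07],speed=.1); s=get_state(); print(s["t"],s["finger_gap"]*92,s["grip_force"],s["wrist_force"],s["moment"])
save(eyes.grab_frame("wrist"),"g_w"); save(eyes.grab_frame("side"),"g_s")
a=cv2.imread("pics/g_w.png");b=cv2.imread("pics/g_s.png")[100:260,120:330]
cv2.imwrite("pics/g.png",np.hstack([cv2.resize(a,(400,300)),cv2.resize(b,(394,300))]))
E
```

```text
False
15.4583 28.01121493528343 29.987037777900696 [2.02113321e-04 3.23121674e-05 2.83276290e-04]
16.3083 27.8234877041901 29.98688668012619 [ 0.30861454  0.25416111 -1.16053561] [0.00875619 0.31568721 0.00870599]
```

View pics/g.png

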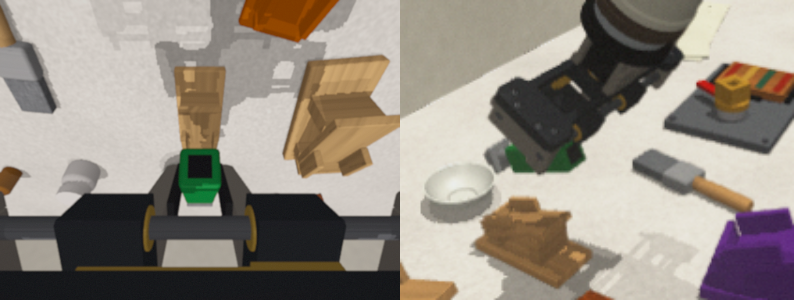

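Run:
```python
from h import *
M=tool(BY,np.pi/2+PHI,1); z=M[:,2]; t=REC+[0,0,.084]+.011*z
ctrl.move_pose(t+[0,0,.10],M)
ctrl.move_l(t+[0,0,.030],speed=.15)
s=get_state(); print(s["t"],s["ee_pos"]-t,s["wrist_force"])
col=REC+[0,0,.03]
for c in("side","top","wrist"):
    f=eyes.grab_frame(c); save(f,"h_"+c); np.save(f"h_{c}.npy",f,allow_pickle=True)
    E=np.linalg.inv(np.array(f["extrinsics"])); K=np.array([[f["fx"],0,f["cx"]],[0,f["fy"],f["cy"]],[0,0,1]])
    pr=lambda p: cv2.projectPoints(np.array([p]),cv2.Rodrigues(E[:3,:3])[0],E[:3,3],K,np.array(f["dist_coeffs"]))[0].ravel().round(1)
    print(c,"exp collar",pr(col),lm(c,"key_collar"),"exp rec",pr(REC),lm(c,"recess"),"grip",pr(col+[0,0,.078]),lm(c,"key_grip"))
a=cv2.imread("pics/h_side.png")[70:190,230:360];b=cv2.imread("pics/h_wrist.png")
cv2.imwrite("pics/hh.png",np.hstack([cv2.resize(a,(433,400),interpolation=cv2.INTER_CUBIC),cv2.resize(b,(367,400))]))
```

```text
18.4583 [0.00025149 0.0003034  0.03074533] [ 0.33046934  0.08778577 -1.36200879]
side exp collar [297.3 132.7] [(0.8, array([297.4208, 135.2832])), (0.61, array([293.4784, 155.0976]))] exp rec [296.7 143.2] [(0.53, array([299.7248, 134.7072]))] grip [298.9 103.9] [(0.82, array([301.5168, 100.416 ]))]
top exp collar [380.3 182. ] [(0.69, array([379.0848, 185.5872]))] exp rec [376.3 183.9] [(0.56, array([376.8832, 185.3952]))] grip [391.9 176.2] [(0.46, array([387.7888, 178.7136]))]
wrist exp collar [255.2 256.8] [(0.89, array([252.6208, 247.7952]))] exp rec [255.2 261.2] [(0.77, array([253.3888, 264.3072])), (0.29, array([256.9216, 246.9888]))] grip [255.3 238.8] [(0.73, array([254.6176, 229.7088])), (0.55, array([255.8976, 245.184 ]))]
```

View pics/hh.png

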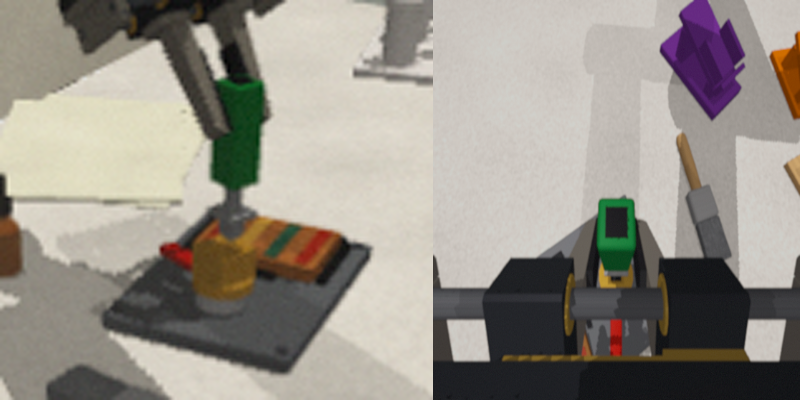

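```bash
cat > ov.py <<'E'
from h import *
def proj(f,P):
    E=np.linalg.inv(np.array(f["extrinsics"])); K=np.array([[f["fx"],0,f["cx"]],[0,f["fy"],f["cy"]],[0,0,1]])
    return cv2.projectPoints(np.array(P,float),cv2.Rodrigues(E[:3,:3])[0],E[:3,3],K,np.array(f["dist_coeffs"]))[0].reshape(-1,2)
def boxpts(o,yaw,half,z0,z1):
    c=R.from_euler("z",yaw).as_matrix()
    return np.array([o+c@[sx*half,sy*half,z] for z in(z0,z1) for sx,sy in((1,1),(1,-1),(-1,-1),(-1,1))])
def overlay(f,boxes,win,k):
    u0,v0,w,h=win; im=cv2.cvtColor(f["pixels"],cv2.COLOR_RGB2BGR)[v0:v0+h,u0:u0+w]
    im=cv2.resize(im,None,fx=k,fy=k,interpolation=cv2.INTER_CUBIC)
    for b,col in boxes:
        q=((proj(f,b)-[u0,v0]+.5)*k).astype(int)
        for i in range(4):
            for a,c in((i,(i+1)%4),(4+i,4+(i+1)%4),(i,i+4)): cv2.line(im,tuple(map(int,q[a])),tuple(map(int,q[c])),col,1)
    return im
def scene(col): return [(boxpts(col,BY,.014,.028,.108),(255,0,255)),(boxpts(col,BY,.014,0,.006),(255,255,0)),(boxpts(col,BY,.007,-.0175,0),(0,0,255)),(boxpts(REC,BY,.018,-.02,0),(255,0,0))]
E
python3 - <<'E'
from ov import *
F={c:np.load(f"h_{c}.npy",allow_pickle=True).item() for c in("side","top","wrist")}
b=scene(REC+[0,0,.0307])
a=overlay(F["side"],b,(262,80,75,84),7); w=overlay(F["wrist"],b,(220,190,68,147),4)
w=cv2.copyMakeBorder(w,0,588-w.shape[0] if w.shape[0]<588 else 0,0,0,cv2.BORDER_CONSTANT)
print(a.shape,w.shape); cv2.imwrite("pics/ov.png",np.hstack([a[:588],w[:588]])[:, :800])
E
```

```text
(588, 525, 3) (588, 272, 3)
```

View pics/ov.png

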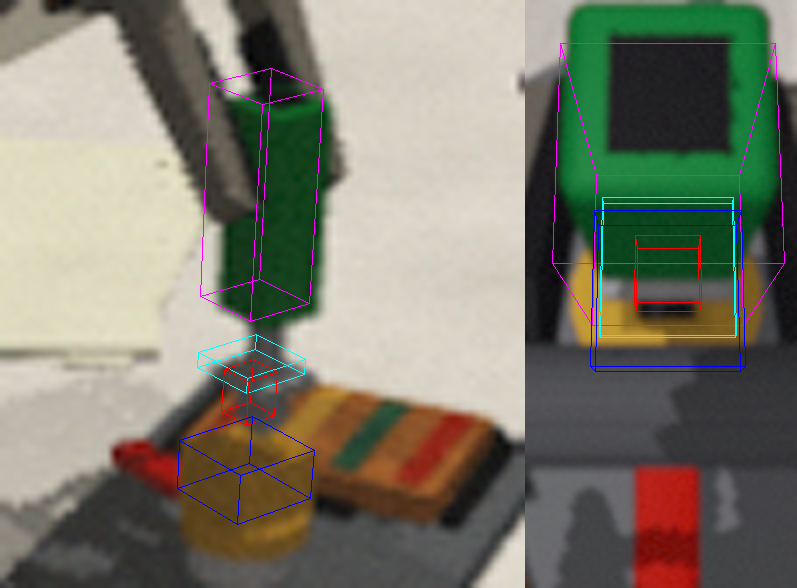

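Run:
```python
from ov import *
h=np.array([np.cos(BY),np.sin(BY),0])
P=PHI-np.radians(1.5); M=tool(BY,np.pi/2+P,1); z=M[:,2]; t=REC+[0,0,.084]+.011*z+.0085*h-[0,0,.001]
ctrl.move_l(t+[0,0,.030],M,speed=.05); s=get_state(); print(s["t"],s["ee_pos"]-t)
F={c:eyes.grab_frame(c) for c in("side","top","wrist")}
for c in F: np.save(f"i_{c}.npy",F[c],allow_pickle=True); print(c,lm(c,"key_collar"),lm(c,"key_grip"),proj(F[c],[REC+[0,0,.0307],REC+[0,0,.1087]]).round(1).tolist())
b=scene(REC+[0,0,.0307])
a=overlay(F["side"],b,(265,80,60,84),7); w=overlay(F["wrist"],b,(220,190,68,100),5.5); 
w=np.vstack([w,np.zeros((588-w.shape[0],w.shape[1],3),np.uint8)]) if w.shape[0]<588 else w[:588]
cv2.imwrite("pics/ov2.png",np.hstack([a,w])[:,:800])
```

```text
19.3833 [ 0.00023179 -0.00010948  0.03019927]
side [(0.76, array([296.704 , 130.7136]))] [(0.72, array([297.3184,  98.496 ]))] [[297.3, 132.5], [299.0, 103.6]]
top [(0.6, array([377.9072, 181.7856]))] [(0.73, array([378.624 , 178.7136])), (0.56, array([389.4784, 173.184 ]))] [[380.3, 181.9], [392.0, 176.1]]
wrist [(0.96, array([254.208, 246.912]))] [(0.88, array([256.2048, 230.7072]))] [[255.2, 244.1], [255.2, 224.2]]
```

View pics/ov2.png

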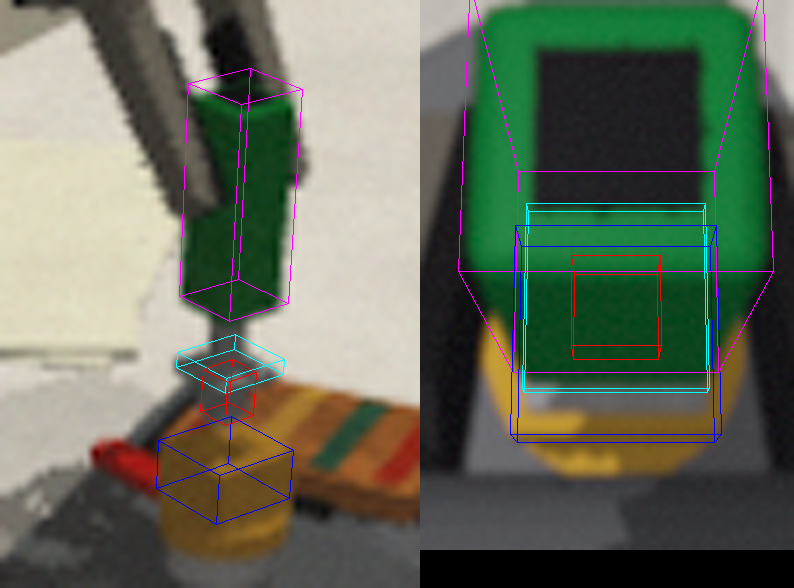

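Run:
```python
from h import *
s=get_state(); p0=s["ee_pos"].copy() if hasattr(s["ee_pos"],"copy") else np.array(s["ee_pos"]); p0=np.array(p0)
P=PHI-np.radians(.9); M=tool(BY,np.pi/2+P,1)
ctrl.move_l(p0-[0,0,.008],M,speed=.04)
hit=ctrl.move_l(p0-[0,0,.034],speed=.025,until_force=10)
s=get_state(); print(s["t"],hit,(np.array(s["ee_pos"])-p0).round(4),s["wrist_force"],s["moment"],s["finger_gap"]*92)
```

```text
20.65 True [-0.0002  0.     -0.0128] [0.82535303 0.0438868  4.18644522] [ 0.03746068 -0.12396484 -0.06222226] 27.659509214428446
```

```bash
cat > probe.py <<'E'
from h import *
h=np.array([np.cos(BY),np.sin(BY),0]); l=np.array([-h[1],h[0],0])
def probe(c,zf,z_up,depth=.008,f=8):  # c=(dh,dl) offset from base xy
    b=np.load("base.npy"); xy=b+c[0]*h+c[1]*l
    p=np.array(get_state()["ee_pos"]); ctrl.move_l([p[0],p[1],z_up],speed=.06)
    ctrl.move_l([xy[0],xy[1],z_up],speed=.05)
    hit=ctrl.move_l([xy[0],xy[1],z_up-depth],speed=.025,until_force=f)
    s=get_state(); print(round(s["t"],2),c,hit,"z",round((s["ee_pos"][2]-zf)*1000,2),np.round(s["wrist_force"],2),np.round(s["moment"],3)); return s["ee_pos"][2]-zf,hit
E
python3 - <<'E'
from probe import *
s=get_state(); b=np.array(s["ee_pos"]); b0=b.copy(); b[2]=0; np.save("base.npy",b); zf=b0[2]; np.save("zf.npy",zf)
for c in [(-.003,0),(.003,0),(0,.003),(0,-.003)]:
    d,hit=probe(c,zf,zf+.002)
    if d<-.004: print("IN"); break
E
```

```text
21.62 (-0.003, 0) False z -6.25 [ 0.1   0.14 -1.7 ] [-0.175 -0.685  0.003]
IN
```

Run:
```python
from h import *
p=np.array(get_state()["ee_pos"])
hit=ctrl.move_l(p-[0,0,.018],speed=.025,until_force=12)
s=get_state(); print(s["t"],hit,((np.array(s["ee_pos"])-p)*1000).round(2),s["wrist_force"],s["moment"])
```

```text
22.0667 True [ 0.04 -0.11 -7.39] [ 1.60246145 -0.73880589  5.46926521] [ 0.00965227 -0.16598899  0.03267176]
```

Run:
```python
from probe import *
for k in range(2):
    p=np.array(get_state()["ee_pos"])
    ctrl.move_l(p+.0006*h+[0,0,.0005],speed=.02)
    hit=ctrl.move_l(p+.0006*h-[0,0,.006],speed=.02,until_force=15)
    s=get_state(); print(s["t"],hit,((np.array(s["ee_pos"])-p)*1000).round(2),np.round(s["wrist_force"],2),np.round(s["moment"],3))
f={c:eyes.grab_frame(c) for c in("side","top")}
for c in f: np.save(f"j_{c}.npy",f[c],allow_pickle=True); save(f[c],"j_"+c)
```

```text
22.5833 True [ 0.49 -0.16 -0.03] [ 0.55 -0.36  4.15] [ 0.092 -0.099  0.002]
23.0917 True [ 0.52 -0.19  0.01] [1.01 0.29 3.63] [ 0.036 -0.165  0.048]
```

Run:
```python
from ov import *
A=np.load("i_side.npy",allow_pickle=True).item()["pixels"]; fj=np.load("j_side.npy",allow_pickle=True).item(); B=fj["pixels"]
def gm(im):
    h=cv2.cvtColor(im,cv2.COLOR_RGB2HSV); return ((abs(h[...,0].astype(int)-70)<15)&(h[...,1]>120)).astype(np.float32)
K=8
up=lambda im:cv2.resize(im[80:150,270:325,:].astype(np.float32),None,fx=K,fy=K,interpolation=cv2.INTER_CUBIC)
a,b=up(A),up(B); T=a[(112-80)*K:(128-80)*K,(288-270)*K:(308-270)*K]
r=cv2.matchTemplate(b,T,cv2.TM_CCOEFF_NORMED); _,m,_,loc=cv2.minMaxLoc(r)
print(m,(loc[0]/K+270-288,loc[1]/K+80-112))
print("expected", (proj(fj,[REC+[0,0,.04]])-proj(fj,[REC+[0,0,.07]])).round(2),(proj(fj,[REC+[0,0,.04]])-proj(fj,[REC+[0,0,.0664]])).round(2))
b=scene(REC); o=overlay(fj,b,(255,85,100,75),8); cv2.imwrite("pics/ov3.png",o)
```

```text
0.8284667730331421 (0.125, 9.0)
expected [[-0.62 10.92]] [[-0.54  9.59]]
```

View pics/ov3.png

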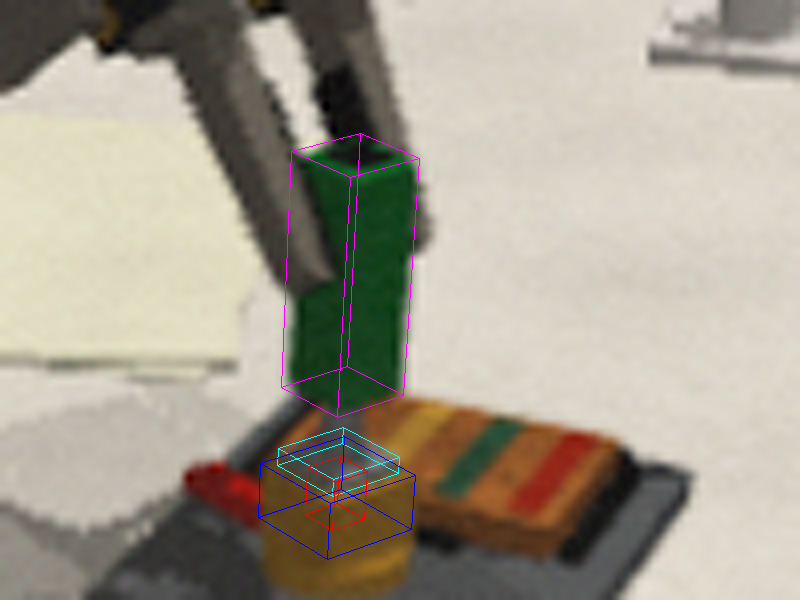

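Run:
```python
from probe import *
s=get_state(); p=np.array(s["ee_pos"]); z=np.array(s["eef_rot"])[:,2]; g=p-.011*z
print("grasp pt rel REC: h",(g-REC)@h*1000,"l",(g-REC)@l*1000,"z",g[2]-REC[2])
jaws.gripper_to(.6); ctrl.dwell(.2)
ctrl.move_l(p-.085*z,speed=.2); s=get_state(); print(s["t"],s["wrist_force"])
# look from straight above, tool-down at grasp yaw
for yaw in BY+np.radians([0,90,180,270]):
    qs=[]
    for dy in(0,-35,-75):
        q=planner.inverse_kinematics(REC+[0,0,.069],down(yaw+np.radians(dy))); qs.append(None if q is None else np.round(q).tolist())
    print(np.degrees(yaw).round(),qs)
```

```text
grasp pt rel REC: h 6.644772370545767 l -0.11267546737713394 z 0.0863444101960612
24.55 [-0.38533045 -0.72181809 -0.194539  ]
-23.0 [[-29.0, 16.0, 93.0, -0.0, 70.0, 83.0], [-29.0, 16.0, 93.0, -0.0, 70.0, 118.0], [-29.0, 16.0, 93.0, -0.0, 70.0, 158.0]]
67.0 [[-29.0, 16.0, 93.0, -0.0, 70.0, -7.0], [-29.0, 16.0, 93.0, -0.0, 70.0, 28.0], [-29.0, 16.0, 93.0, -0.0, 70.0, 68.0]]
157.0 [[-29.0, 16.0, 93.0, -0.0, 70.0, -97.0], [-29.0, 16.0, 93.0, -0.0, 70.0, -62.0], [-29.0, 16.0, 93.0, -0.0, 70.0, -22.0]]
247.0 [None, [-29.0, 16.0, 93.0, -0.0, 70.0, -152.0], [-29.0, 16.0, 93.0, -0.0, 70.0, -112.0]]
```

Run:
```python
from probe import *
from ov import proj
ctrl.move_pose(REC+[0,0,.19],down(BY+np.pi/2))
f=eyes.grab_frame("wrist"); np.save("v.npy",f,allow_pickle=True); save(f,"v")
hs=cv2.cvtColor(f["pixels"],cv2.COLOR_RGB2HSV); m=((abs(hs[...,0].astype(int)-70)<15)&(hs[...,1]>100)).astype(np.uint8)
cs,hi=cv2.findContours(m,cv2.RETR_CCOMP,cv2.CHAIN_APPROX_NONE)
for c,k in zip(cs,hi[0]):
    if cv2.contourArea(c)>80:
        r=cv2.minAreaRect(c); print("hole" if k[3]>=0 else "outer",np.round(cv2.boundingRect(c)),np.round(r[0],1),np.round(r[1],1),round(r[2],1),((onz(f,r[0],.174)-REC)*1000).round(1))
for t,z in(("key_grip",.144),("key_collar",.066),("recess",.066)): print(t,[(p,u.round(1),((onz(f,u,z)-REC)*1000).round(1)) for p,u in lm("wrist",t)])
print(proj(f,[REC+[0,0,.108],REC+[0,0,.078],REC]).round(1).tolist(),get_state()["t"])
```

```text
outer [241 162  31  44] [256.  183.5] [43. 30.] 90.0 [  2.4   6.5 108. ]
hole [247 183  19  18] [256.  191.5] [17. 18.] 90.0 [ -0.4  -0.4 108. ]
key_grip [(0.93, array([257.2, 184.9]), array([-0. , -2.6, 78. ]))]
key_collar [(0.77, array([254.4, 167.3]), array([-2. ,  0.5,  0. ])), (0.35, array([255., 168.]), array([-1.7, -0.5,  0. ]))]
recess [(0.89, array([254. , 170.4]), array([-4.1, -3. ,  0. ]))]
[[256.3, 191.0], [256.2, 182.6], [256.1, 167.1]] 26.1333
```

```bash
cat > turn.py <<'E'
from probe import *
p=REC+[0,0,.069]
print(ctrl.move_l(p,speed=.12,until_force=6)); f0=np.array(get_state()["wrist_force"])
jaws.gripper_to(0.); s=get_state(); m0=s["moment"][2]
print(s["t"],s["finger_gap"]*92,s["grip_force"],np.round(s["wrist_force"]-f0,2),np.round(s["moment"],3))
c=p.copy(); y0=BY+np.pi/2
for d in [6,14,24,34,44,52,57,60,62,64,66,68,70,72]:
    ctrl.move_l(c,down(y0-np.radians(d)),speed=.05)
    s=get_state(); mz=s["moment"][2]-m0; F=np.array(s["wrist_force"])-f0
    print(round(s["t"],2),d,"Mz",round(mz,3),"F",np.round(F,2),round(s["finger_gap"]*92,2))
    if np.linalg.norm(F[:2])>25 or abs(mz)>.5: break
E
python3 turn.py
```

```text
False
27.8167 27.762218231628758 29.9984809756279 [-0.52  0.22 -0.01] [ 0.003 -0.046  0.034]
28.07 6 Mz -0.136 F [-1.28 -1.21  1.9 ] 27.74
28.37 14 Mz -0.082 F [-1.1  -2.41  1.51] 27.79
28.69 24 Mz -0.006 F [-1.52 -1.44  3.4 ] 28.05
29.02 34 Mz -0.041 F [-1.54 -2.17  3.71] 27.86
29.34 44 Mz -0.047 F [-1.63 -2.41  3.77] 27.77
29.63 52 Mz -0.082 F [-2.77 -3.3   3.9 ] 27.92
29.88 57 Mz -0.111 F [-2.04 -3.02  4.22] 27.99
30.13 60 Mz -0.007 F [-2.46 -3.97  4.12] 28.13
30.38 62 Mz -0.024 F [-1.29 -4.49  4.44] 27.78
30.63 64 Mz -0.075 F [-0.67 -4.97  4.07] 27.37
30.88 66 Mz 0.011 F [-1.29 -4.23  5.15] 28.26
31.13 68 Mz -0.016 F [-2.23 -4.85  3.27] 27.99
31.38 70 Mz 0.012 F [-2.25 -4.51  4.56] 28.03
31.63 72 Mz 0.127 F [-2.46 -4.16  5.2 ] 28.13
```

```bash
cat > bar.py <<'E'
from ov import *
F={c:eyes.grab_frame(c) for c in("side","wrist","top")}
for c,f in F.items():
    save(f,"b_"+c); hs=cv2.cvtColor(f["pixels"],cv2.COLOR_RGB2HSV); out=[]
    for a in range(-120,0,3):
        d=np.array([np.cos(np.radians(a)),np.sin(np.radians(a)),0])
        q=proj(f,[REC*[1,1,0]+r*d+[0,0,.039] for r in np.arange(.03,.074,.004)])
        v=[(hs[int(y),int(x),0]<6 or hs[int(y),int(x),0]>174) and hs[int(y),int(x),1]>225 for x,y in q.round() if 0<=x<512 and 0<=y<384]
        out.append((a,sum(v)))
    print(c,[o for o in out if o[1]>3])
E
python3 bar.py; python3 -c "
from h import *
f=None
s=get_state();print(s['t'],s['ee_pos'])
for t in('key_collar','recess'):
    for c in('side','top'): print(c,t,lm(c,t))"
```

```text
side []
wrist [(-81, np.int64(4)), (-78, np.int64(8))]
top []
31.7833 [ 0.56596463 -0.18046505  0.13522572]
side key_collar [(0.75, array([298.496 , 143.8848]))]
top key_collar [(0.36, array([374.1184, 184.0896]))]
side recess [(0.55, array([298.0864, 143.808 ]))]
top recess [(0.61, array([372.224 , 184.0896])), (0.54, array([374.016 , 187.8144]))]
```

```bash
cat > more.py <<'E'
from ov import *
def bar():
    f=eyes.grab_frame("wrist"); hs=cv2.cvtColor(f["pixels"],cv2.COLOR_RGB2HSV)
    best=[]
    for a in np.arange(-100,-15,1.):
        d=np.array([np.cos(np.radians(a)),np.sin(np.radians(a)),0]); n=np.array([-d[1],d[0],0])
        q=proj(f,[REC*[1,1,0]+r*d+w*n+[0,0,.039] for r in np.arange(.03,.074,.003) for w in(-.006,-.003,0,.003,.006)]).round().astype(int)
        v=[(hs[y,x,0]<6 or hs[y,x,0]>174) and hs[y,x,1]>210 for x,y in q if 0<=x<512 and 0<=y<384]; best.append(sum(v))
    best=np.array(best); k=best>=best.max()-1; return np.arange(-100,-15,1.)[k].mean(),best.max()
E
python3 - <<'E'
from more import *
p=REC+[0,0,.069]; y0=BY+np.pi/2; print(bar())
for d in(76,80,84):
    ctrl.move_l(p,down(y0-np.radians(d)),speed=.05); s=get_state()
    print(round(s["t"],2),d,np.round(s["moment"],3),np.round(s["wrist_force"],2),round(s["finger_gap"]*92,2),bar())
f=eyes.grab_frame("wrist")
hs=cv2.cvtColor(f["pixels"],cv2.COLOR_RGB2HSV); m=((abs(hs[...,0].astype(int)-70)<15)&(hs[...,1]>100)).astype(np.uint8)
c=max(cv2.findContours(m,cv2.RETR_EXTERNAL,cv2.CHAIN_APPROX_NONE)[0],key=cv2.contourArea); print(cv2.minAreaRect(c))
E
```

```text
(np.float64(-85.0), np.int64(72))
32.28 76 [-1.065  0.482  0.479] [-1.58 -4.35  4.61] 27.87 (np.float64(-84.5), np.int64(69))
32.58 80 [-1.073  0.296  0.746] [-1.64 -5.07  4.51] 28.33 (np.float64(-85.0), np.int64(66))
32.88 84 [-0.993  0.027  0.819] [-0.1  -5.05  4.3 ] 28.47 (np.float64(-85.0), np.int64(66))
((255.0, 233.0), (84.0, 60.0), 90.0)
```

Run:
```python
from more import *
p=REC+[0,0,.069]; y0=BY+np.pi/2; M=down(y0-np.radians(77))
ctrl.move_l(p,M,speed=.05); s=get_state(); print(np.round(s["moment"],3),np.round(s["wrist_force"],2))
jaws.gripper_to(.6); ctrl.dwell(.2); ctrl.move_l(REC+[0,0,.19],speed=.12)
print(bar()); f=eyes.grab_frame("wrist"); save(f,"z"); s=get_state(); print(s["t"],s["wrist_force"])
hs=cv2.cvtColor(f["pixels"],cv2.COLOR_RGB2HSV); m=((abs(hs[...,0].astype(int)-70)<15)&(hs[...,1]>100)).astype(np.uint8)
cs,hi=cv2.findContours(m,cv2.RETR_CCOMP,cv2.CHAIN_APPROX_NONE)
for c,k in zip(cs,hi[0]):
    if cv2.contourArea(c)>80:
        r=cv2.minAreaRect(c); print("hole" if k[3]>=0 else "outer",cv2.boundingRect(c),r,((onz(f,r[0],.174)-REC)*1000).round(1))
for t,z in(("key_grip",.144),("key_collar",.066),("recess",.066)): print(t,[(q,u.round(1),((onz(f,u,z)-REC)*1000).round(1)) for q,u in lm("wrist",t)])
fs=eyes.grab_frame("side"); A=fs["pixels"]; hs=cv2.cvtColor(A,cv2.COLOR_RGB2HSV); m=(abs(hs[...,0].astype(int)-70)<15)&(hs[...,1]>120); m[:, :270]=0;m[:, 325:]=0
ys,xs=np.nonzero(m[90:140]); print("green side",xs.min(),xs.max(),ys.min()+90,ys.max()+90); save(fs,"z_side")
for y in (103,110,118,126,130): 
    r=np.nonzero(m[y])[0]; print(y,r.min() if len(r) else None,r.max() if len(r) else None)
print(proj(fs,[REC+[0,0,z] for z in(.108,.078,.028,0)]).round(1).tolist(), lm("side","key_collar"),lm("side","key_grip"))
```

```text
[-1.03  -0.287  0.563] [ 1.96 -4.45  5.2 ]
(np.float64(-84.5), np.int64(38))
35.2833 [ 0.67744788 -0.68396667 -0.16890133]
outer (240, 161, 33, 45) ((255.307861328125, 182.5589599609375), (43.08536911010742, 29.80291748046875), 82.40535736083984) [  6.7  -0.6 108. ]
hole (247, 182, 20, 19) ((256.25, 190.74998474121094), (17.111984252929688, 17.819091796875), 81.8698959350586) [-9.00e-01 -1.00e-01  1.08e+02]
key_grip [(0.64, array([256.5, 183.4]), array([-2. , -0.2, 78. ]))]
key_collar [(0.97, array([253.8, 165.4]), array([1.3, 2.5, 0. ]))]
recess [(0.56, array([253. , 165.2]), array([1.7, 3.4, 0. ]))]
green side 292 305 104 135
103 None None
110 293 305
118 293 304
126 292 304
130 292 303
[[298.9, 103.9], [298.3, 115.3], [297.3, 133.4], [296.7, 143.2]] [(0.87, array([298.496 , 142.3872]))] [(0.94, array([299.7248, 111.7056])), (0.18, array([197.12  , 239.0016]))]
```

```bash
python3 -c "
from plant import ctrl
print(ctrl.hand_in())"
```

```text
the job is handed in; nothing more can be done
None
```

I stood the key home in the screw, let it go, took a fresh hold, turned the screw clockwise to its stop and left the key standing there. My last camera measurements put the red bar over the panel and the key upright within about 1 mm of centre. The job is handed in at about 36 s of the 51 s limit; the hand-in returned no verdict.

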